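Check a sieve turntable's hand brake

TASK

Check the hand brake of the sieve turntable that has the red lever: with the outside of your fingers, press the red grip in towards the rest bar until the lever meets its stop short of the bar, and hold it there for two seconds without forcing it. Then let it ease slowly back out against your fingers, not snap back, and come away clear. Do not pinch the lever, and leave the black lever, jar, dish and wooden gauge alone.

Things in the scene. Friction and masses are not known exactly. Their poses are not given: they have to be found in the camera images.
- brake_lever (a joint): Swing of the red-gripped lever about its upright pivot (rad): 0 = at rest, sprung out; 0.40 = hard stop, lever parallel to the bar. Positive is counter-clockwise from above, grip towards the bar. The spring pushes out with 3 N at the grip's middle at rest, 8 N at the stop; let go, it snaps back. Returning below 1 rad/s (100 mm/s at the grip) is easing. Pushing 10 to 25 N is fine, over 40 N is forcing.
- brake_grip (a point): Red grip on the lever, 12 mm thick (x), 80 mm long (y) plus a 22 mm ball end, 24 mm high (z). Origin at its middle, 100 mm above the bench, with free space in front and below. z is up; +y runs along the lever to the pivot, 100 mm from the origin; +x is the way to press (towards the bar), the -x face is the one to press. Turns with the lever.
- brake_bar (a point): Middle of the level bar behind the red lever, rubber sleeve 24 mm in diameter, 100 mm above the bench; y along the bar, +x away from the lever, fixed. At the stop 20 mm stay free between grip and sleeve. Its grey turntable base (170 x 190 mm, 65 mm high, front 50 mm behind the bar) carries a 160 mm steel sieve, rim 123 mm above the bench, centre 135 mm behind the bar.
- clutch_lever (a joint): Swing of the black-gripped lever of the other, identical turntable (rad), 0 at rest, same sense. To be left alone.
- clutch_grip (a point): Black grip of the other turntable's lever; same size and axes as the red one. To be left alone. The two turntables stand side by side, and either may be on the left.
- jar: Loose closed amber glass jar with white cap, 42 mm across, 65 mm high, standing; origin at the centre of its underside. Leave alone.
- dish: Loose open steel cup, 64 mm across the rim, 45 mm high, standing; origin at the centre of its underside. Leave alone.
- gauge: Loose flat wooden gauge strip, 150 x 30 x 6 mm, lying with its length along its x; origin at the centre of its underside. Leave alone.

How it is judged:
On the way:
1. the fingers press the red lever and hold the lever at its stop (within 0.03 rad) for at least 1 s (value of joint brake_lever above 0.37 rad and contact force between the fingers and brake_lever above 2 N), for 1 s.
At the end, for the whole second after the job is handed in: The red lever is back at rest (within 0.03 rad), the black lever is at rest, and jar, dish and gauge stand within 20 mm of where they were, not tipped over (value of joint each of brake_lever, clutch_lever below 0.03 rad and distance of each of jar, dish, gauge from where it was at the start of the episode below 0.02 m and angle between each of jar, dish, gauge's own z axis and vertical below 0.2 rad); the robot touches nothing.
It fails at once if the red lever snaps back (faster than 1.5 rad/s) (velocity of joint brake_lever below -1.5 rad/s).
It fails at once if the red lever is forced (over 40 N) (contact force between the fingers and brake_lever above 40 N).
It fails at once if the red grip is pinched or pulled: the fingers straddle it or reach behind it (contact force between the fingers and brake_lever above 0.5 N and x of the grasp point in the frame of brake_grip above -0.003 m and z of the grasp point in the frame of brake_grip below 0.012 m).
It fails at once if the black lever is pressed (value of joint clutch_lever above 0.06 rad).
It fails at once if jar, dish or gauge is moved or lifted by more than 20 mm (distance of any of jar, dish, gauge from where it was at the start of the episode above 0.02 m).
It also fails if it takes over 48 s, if anything falls off the work surface, if the arm or the gripper's body presses on something with over 40 N, if the wrist force passes 120 N, or if a joint passes its speed limit or range.

ROBOT

A 6-joint arm with a two-finger parallel gripper is mounted at the origin on the work surface. World frame = base frame: x ahead of the robot, y to its left, z up, the work surface at z = 0. Lengths are in m, angles in rad, forces in N, time in s.
With the tool pointing down it reaches from about 0.275 to 0.875 m from the base axis. Payload 12.5 kg.
Tool frame: the origin (TCP) lies at the very end of the fingers, on their centre line; the grasp point (between the pads) lies 19 mm behind it; x points along the fingers, y is the direction in which the jaws open and shut, and the axes are right-handed (so a half turn about x gives the same grasp; the last joint's range is limited). The gripper opens to 85 mm and grips with 20 to 120 N. Pads are 22 mm wide; open, the fingers measure 114 mm over their backs; the gripper's body (76 mm by 85 mm) begins 54 mm behind the grasp point. The pads swing forward as they close: fully open they stand 13 mm farther back than shut.
Start: joints at [1.066, 0.351, 1.652, -0, 1.139, -0.085], TCP at [0.224, 0.502, 0.231] pointing down, gripper open.
Joint ranges: [-2.75, 2.75], [-0.79, 2.1], [0.01, 2.65], [-1.57, 4.71], [0.07, 3.14], [-2.87, 2.87]. Speed limits (rad/s): [2.22, 2.22, 2.79, 3.14, 3.14, 3.14].

INTERFACE

Orientations are given as a 3x3 rotation matrix whose columns are the frame's x, y, z axes.
In Python, from bench import manip gives the robot as it stands. Calls block until the motion is done:
- manip.move_ptp(position, orientation): joint-space move of the TCP to a pose.
- manip.move_l(position, attitude=None, max_speed=0.15): straight line of the TCP; attitude=None keeps the orientation; max_speed is the mean speed in m/s.
- manip.move_j(angles): joint-space move.
- manip.set_gripper(opening, effort=None): opening from 0.0 (shut) to 1.0 (fully open); effort is the grip in N (None keeps the last); returns when the fingers have stopped.
- manip.dwell(seconds).
- manip.inverse_kinematics(position, orientation): joint angles nearest the present ones, or None.
- manip.grab_frame(name): name is "side" or "top"; returns (picture, depth): 400x640x3 uint8, red, green, blue; 400x640 float32, m along the optical axis (not along the pixel's ray), 0 where there is no reading.
- manip.get_calibration(name): a dict with "camera_matrix" (3x3 intrinsics, pixels), "R" (3x3) and "t" (3): a world point X has camera coordinates R X + t. Camera axes: x right, y down, z forward; pixel columns grow to the right and rows downward; lengths in m; the calibration is good to about 2 mm. A picture is of the moment at which its call begins. get_calibration takes no time and is no camera call.
A pose or a line that the arm cannot do raises manip.Unreachable and nothing moves.
- manip.sign_off(): hands the job in, once; it reports no verdict.
Trained networks look in the newest picture that a camera, given by its name, has taken for a name from the list of things; names that differ only in an ending like _2 or _b are one class to them, and where a whole thing is asked for, a point or a joint stands for the part that bears it (a point fixed in the world has none). Each returns a list of dicts, best first, with "confidence" (0 to 1); they miss things now and then, are a little off and sometimes report something else, mostly with a low value. They report only what shows in the picture. A call takes as long as a camera call.
- manip.look_for(camera, name): "at" ([x, y, z] in m, in world coordinates, good to about 4 mm: the middle of the surface that is visible of it).
Readings, each from a call of its own:
- manip.current_time(): time.
- manip.current_qpos(): joint angles.
- manip.current_joint_vel(): joint speeds.
- manip.current_joint_torque(): joint torques, N m.
- manip.current_ee_pos(): TCP position.
- manip.current_tcp_rot(): TCP orientation.
- manip.current_force(): force on the tool from outside, world axes, zero at the start.
- manip.current_ft_torque(): the same for the moment, N m.
- manip.current_grip_width(): opening from 0.0 (shut) to 1.0 (fully open).
Only numpy, scipy, OpenCV 4.12 (cv2) and the standard library are available. Lean on these libraries where they do the work, as an engineer would, in place of code of your own. Each camera call takes 0.05 s, during which the arm holds its last target.

## Working session

There is one attempt and no reset: what is moved stays moved. The work goes in short steps, each a Python script; the robot and the scene stay as the last script left them, time stands still between calls to the robot, and variables do not carry over. Pictures are saved under pics/ and viewed, and the job is handed in when it is done.

```bash
mkdir -p pics
python3 - <<'E'
from bench import manip
import cv2, numpy as np
for n in ["top","side"]:
    p,d=manip.grab_frame(n)
    cv2.imwrite(f"pics/{n}0.png",p[:,:,::-1]); np.save(f"pics/{n}0.npy",d)
    c=manip.get_calibration(n); print(n,c["camera_matrix"].tolist(),c["R"].round(3).tolist(),c["t"].round(3).tolist())
    for k in ["brake_grip","brake_lever","clutch_grip","jar","dish","gauge"]:
        print(k,[(np.round(r["at"],3).tolist(),round(r["confidence"],2)) for r in manip.look_for(n,k)[:3]])
print(manip.current_time(),manip.current_force())
E
```

```text
top [[363.6509175153077, 0.0, 318.1340292018903], [0.0, 363.6509175153077, 201.61772399661464], [0.0, 0.0, 1.0]] [[-0.025, -1.0, -0.004], [-0.972, 0.025, -0.234], [0.234, -0.002, -0.972]] [0.0, 0.553, 1.065]
brake_grip [([0.604, -0.252, 0.105], 0.68)]
brake_lever [([0.604, -0.249, 0.105], 0.58)]
clutch_grip [([0.553, 0.215, 0.109], 0.5)]
jar [([0.77, -0.186, 0.079], 0.52), ([0.394, -0.037, 0.065], 0.49)]
dish [([0.44, 0.503, 0.019], 0.81)]
gauge [([0.479, -0.483, 0.008], 0.65)]
side [[474.0547751742725, 0.0, 318.6445626565427], [0.0, 474.0547751742725, 202.4446396045312], [0.0, 0.0, 1.0]] [[0.864, -0.503, 0.016], [-0.266, -0.484, -0.834], [0.427, 0.716, -0.552]] [-0.463, 0.219, 1.186]
brake_grip [([0.604, -0.253, 0.108], 0.74)]
brake_lever [([0.602, -0.252, 0.106], 0.74)]
clutch_grip []
jar [([0.391, -0.048, 0.042], 0.65), ([0.757, -0.212, 0.083], 0.39)]
dish [([0.435, 0.482, 0.033], 0.75), ([0.478, -0.484, 0.005], 0.6)]
gauge [([0.478, -0.484, 0.006], 0.89)]
0.7 [-0.35925515 -0.1763359  -0.91091566]
```

View pics/top0.png

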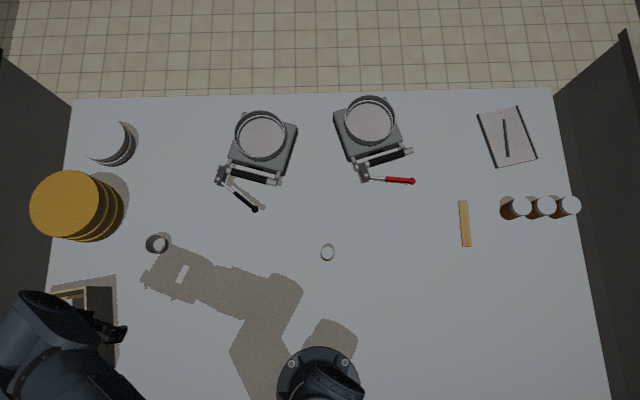

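View pics/side0.png

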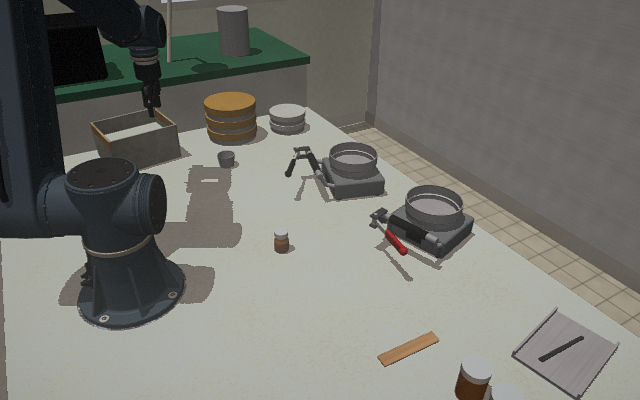

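The top view shows the red grip running from about (372,178) to its ball at (413,181), with the pivot near (363,173) and the bar behind it at (360–412, 150–163). The black turntable is on the left, and the jar is at (327,252). Next I fit the red grip's axis from depth.

```bash
cat > h.py <<'E'
from bench import manip
import cv2, numpy as np
def cloud(n,p,d,lo,hi):
    c=manip.get_calibration(n);K=c["camera_matrix"]
    v,u=np.nonzero(np.ones(d.shape,bool))
    z=d[v,u]; P=np.c_[(u-K[0,2])/K[0,0]*z,(v-K[1,2])/K[1,1]*z,z]
    X=(P-c["t"])@c["R"]
    m=(z>0)&(X>lo).all(1)&(X<hi).all(1)
    return X[m],p[v,u][m].astype(int),u[m],v[m]
E
python3 - <<'E'
from h import *
for n in ["top","side"]:
    p=cv2.imread(f"pics/{n}0.png")[:,:,::-1]; d=np.load(f"pics/{n}0.npy")
    X,c,u,v=cloud(n,p,d,[.4,-.45,.03],[.85,.0,.25])
    r=(c[:,0]>90)&(c[:,0]>2.2*c[:,1])&(c[:,0]>2.2*c[:,2])
    R=X[r]; print(n,r.sum(),"z",np.percentile(R[:,2],[5,50,95]).round(3))
    R=R[np.abs(R[:,2]-.103)<.02]
    l=cv2.fitLine(R[:,:2].astype(np.float32),cv2.DIST_HUBER,0,.001,.001).ravel(); 
    if l[1]<0:l[:2]*=-1
    t=(R[:,:2]-l[2:])@l[:2]
    print("dir",l[:2],"ang deg from +y",np.degrees(np.arctan2(-l[0],l[1])),"ends",l[2:]+l[:2]*t.min(),l[2:]+l[:2]*t.max(),"len",np.ptp(t), "lat",np.percentile((R[:,:2]-l[2:])@[l[1],-l[0]],[2,50,98]))
    # dark bar points
    b=(c.max(1)<60)&(abs(X[:,2]-.105)<.02); B=X[b]
    print("dark",b.sum())
    if b.sum()>20:
        l=cv2.fitLine(B[:,:2].astype(np.float32),cv2.DIST_HUBER,0,.001,.001).ravel(); print("bar",l, "ang",np.degrees(np.arctan2(-l[0],l[1])),B.min(0),B.max(0))
    q=[(500,330,0)] if 0 else None
    bb=(u.min(),u.max(),v.min(),v.max())
    cr=(330,120,110,75) if n=="top" else (350,190,130,100)
    x,y,w,h=cr; cv2.imwrite(f"pics/{n}crop.png",cv2.resize(p[y:y+h,x:x+w,::-1],None,fx=6,fy=6,interpolation=cv2.INTER_CUBIC))
E
```

```text
top 99 z [0.108 0.112 0.116]
dir [0.13127293 0.99134624] ang deg from +y -7.543156 ends [ 0.59983079 -0.3050778 ] [ 0.61104025 -0.2204263 ] len 0.08539045426039407 lat [-0.00701621 -0.00014072  0.00590642]
dark 545
bar [ 0.90741724 -0.42023087  0.7204782  -0.2150841 ] ang -114.84916 [ 0.5983159  -0.28905447  0.08524766] [ 0.84891157 -0.10539257  0.12366822]
side 122 z [0.103 0.111 0.114]
dir [0.13141946 0.99132687] ang deg from +y -7.551625 ends [ 0.59735214 -0.30880841] [ 0.60908773 -0.22028418] len 0.08929873000445059 lat [-6.76662689e-03  9.37216221e-05  6.64459890e-03]
dark 427
bar [ 0.32784438 -0.9447318   0.67326814 -0.23918533] ang -160.86201 [ 0.60486055 -0.31059706  0.08501276] [ 0.82809084 -0.13843493  0.12231132]
```

View pics/topcrop.png

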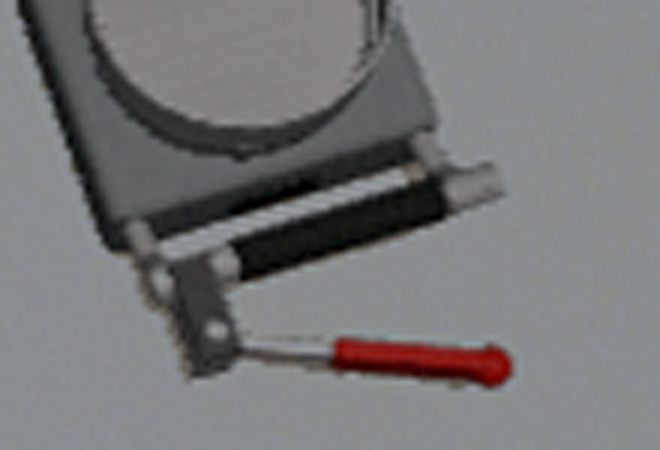

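View pics/sidecrop.png

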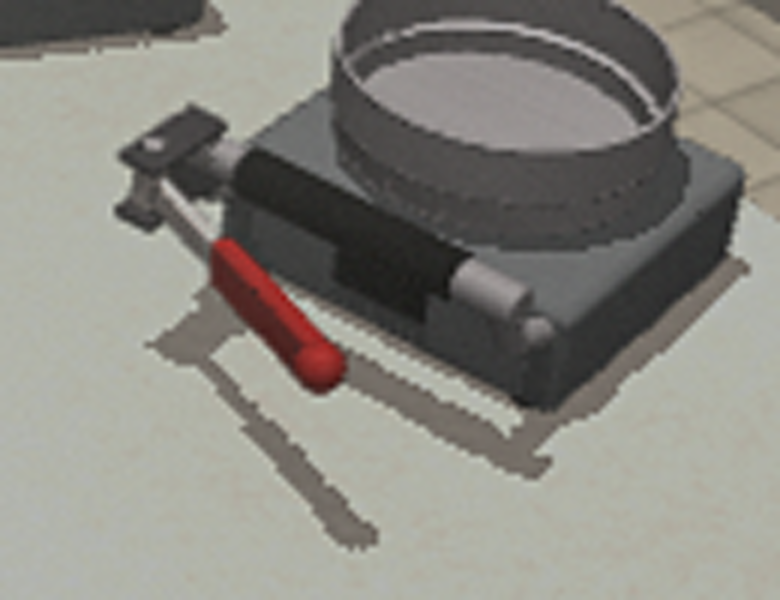

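```bash
cat >> h.py <<'E'
d0=np.array([.1313,.9913]); O=np.array([.6045,-.259]); PIV=O+.1*d0
def pose(phi,gap,s=-0.0,flip=1,z=.081):
    """TCP xy for lever angle phi, gap = distance of finger centre line in front of grip axis; s along lever"""
    c,si=np.cos(phi),np.sin(phi); R=np.array([[c,-si],[si,c]])
    d=R@d0; n=np.array([d[1],-d[0]])
    xy=PIV-(.1-s)*d-gap*n
    X=np.array([0,0,-1.]);Y=flip*np.r_[n,0];Z=np.cross(X,Y)
    return np.r_[xy,z],np.c_[X,Y,Z],np.r_[n,0]
E
python3 - <<'E'
from h import *
print(manip.current_tcp_rot().round(2).tolist())
for f in (1,-1):
  for phi,g in ((0,.07),(.4,.02)):
    p,A,n=pose(phi,g,flip=f); q=manip.inverse_kinematics(p,A); print(f,phi,p.round(3),None if q is None else np.round(q,2))
p,A,n=pose(0,.07,z=.25)
c=manip.get_calibration("top");K=c["camera_matrix"]
for X in (np.r_[PIV,.12],np.r_[O,.112]):
    x=K@(c["R"]@X+c["t"]); print(x[:2]/x[2])
E
```

```text
[[-0.0, 0.41, 0.91], [-0.0, 0.91, -0.41], [-1.0, -0.0, -0.0]]
1 0 [ 0.535 -0.25   0.081] [-0.52  0.61  1.66  0.    0.87 -0.38]
1 0.4 [ 0.625 -0.262  0.081] [-0.47  0.74  1.4  -0.    1.   -0.73]
-1 0 [ 0.535 -0.25   0.081] [-0.52  0.61  1.66 -0.    0.87  2.76]
-1 0.4 [ 0.625 -0.262  0.081] [-0.47  0.74  1.4   0.    1.    2.41]
[366.02597559 175.18133646]
[398.75363811 179.31721701]
```

The pivot projected to (366,175), which matches the screw in the picture. I'll use flip=1: close the fingers, move in front of the lever, then descend.

Run:
```python
from h import *
manip.set_gripper(0.0,30)
p,A,n=pose(0,.06,z=.24); manip.move_ptp(p,A)
p,A,n=pose(0,.06); manip.move_l(p,A,max_speed=.12)
print(manip.current_time(),manip.current_grip_width(),manip.current_ee_pos(),p,manip.current_force(),manip.current_force())
t=manip.current_time()
p,A,n=pose(0,.04); manip.move_l(p,A,max_speed=.05); print(manip.current_time()-t, manip.current_force())
for n in ("top","side"):
    im,d=manip.grab_frame(n); im=im[:,:,::-1]
    x,y,w,h=(320,110,130,97) if n=="top" else (300,120,190,142)
    cv2.imwrite(f"pics/{n}1.png",cv2.resize(im[y:y+h,x:x+w],None,fx=4,fy=4,interpolation=cv2.INTER_CUBIC))
```

```text
5.825 0.0006229843554755454 [ 0.54540371 -0.25132095  0.08172952] [ 0.545022 -0.251122  0.081   ] [-0.04566006 -0.19475947 -0.26539554] [-0.04566006 -0.19475947 -0.26539554]
0.5499999999999998 [-0.07614785  0.04119287 -0.68424431]
```

```bash
cd pics; python3 -c "
import cv2,numpy as np
a=cv2.imread('top1.png');b=cv2.imread('side1.png');b=cv2.resize(b,(520,388));a=cv2.resize(a,(520,388))
cv2.imwrite('both1.png',cv2.resize(np.hstack([a,b]),(800,298)))"
```

```text
(no output)
```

View pics/side1.png

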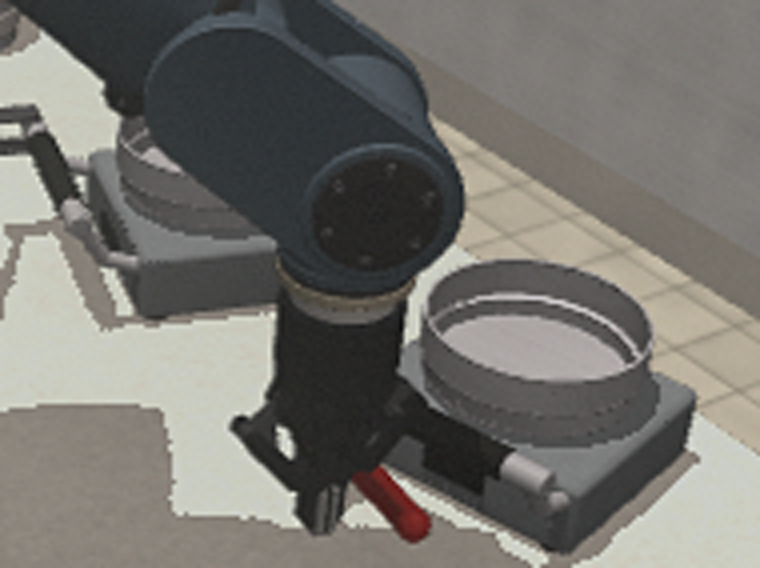

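The side view shows the closed fingers in front of the red grip, with the tip at about (320,530) and the grip at (360–425, 475–535). The knuckles stick out higher up, so I'll raise the tip slightly and press with the back of the finger, near its tip. First I look for contact in small steps.

Run:
```python
from h import *
manip.set_gripper(0.0,60)
p,A,n=pose(0,.036,z=.088); manip.move_l(p,A,max_speed=.06)
f0=manip.current_force(); t0=manip.current_time(); g=.036
while g>.006:
    g-=.003
    p,A,n=pose(0,g,z=.088); manip.move_l(p,A,max_speed=.03)
    f=manip.current_force()-f0
    print(round(manip.current_time()-t0,2),round(g,4),(f@n).round(2),f.round(2))
    if -f@n>2: break
```

```text
0.25 0.033 -0.69 [-0.72 -0.18 -0.38]
0.5 0.03 -1.8 [-1.92 -0.78 -0.93]
0.75 0.027 -0.12 [-0.11  0.02 -1.25]
1.0 0.024 -1.16 [-1.15  0.14  0.27]
1.25 0.021 -0.92 [-0.98 -0.38 -0.11]
1.5 0.018 -0.71 [-0.77 -0.42 -0.5 ]
1.75 0.015 -4.3 [-4.38 -0.37  0.56]
```

Run:
```python
from h import *
import json
f0=np.array([-.2,-.1,-.5]); phi=0.; g=.016
while phi<.47:
    phi+= .06 if phi<.29 else .006
    p,A,n=pose(phi,g,z=.088); manip.move_l(p,A,max_speed=.035 if phi<.31 else .012)
    f=manip.current_force()-f0; e=manip.current_ee_pos()
    print(round(manip.current_time(),2),round(phi,3),(-f@n).round(2),f.round(2),((e-p)@n*1e3).round(2))
    if -f@n>11.5: break
json.dump(phi,open("phi.json","w"))
```

```text
9.02 0.06 3.46 [-3.44  0.4   2.66] -0.3
9.34 0.12 4.76 [-4.78 -1.21  1.39] -0.26
9.67 0.18 4.8 [-4.7  -2.29  1.71] -0.34
9.99 0.24 5.56 [-5.34 -2.37  1.72] -0.45
10.32 0.3 6.72 [-6.26 -3.26  1.25] -0.56
10.57 0.306 6.6 [-6.01 -3.89  1.26] -0.71
10.82 0.312 7.24 [-6.66 -3.84  1.34] -0.73
11.07 0.318 7.14 [-6.57 -3.67  1.11] -0.73
11.32 0.324 7.72 [-7.26 -3.13  0.68] -0.73
11.57 0.33 7.0 [-6.49 -3.25  2.07] -0.73
11.82 0.336 7.34 [-6.66 -4.05  1.93] -0.78
12.07 0.342 6.94 [-6.2  -4.21  0.93] -0.75
12.32 0.348 7.15 [-6.53 -3.59  1.96] -0.77
12.57 0.354 7.95 [-7.02 -5.    1.21] -0.79
12.82 0.36 7.31 [-6.49 -4.38  1.86] -0.82
13.07 0.366 7.02 [-6.15 -4.48  1.61] -0.8
13.32 0.372 8.67 [-7.71 -4.95  0.92] -0.83
13.57 0.378 8.3 [-7.41 -4.56  1.16] -0.82
13.82 0.384 7.54 [-6.84 -3.69  0.71] -0.83
14.07 0.39 6.73 [-5.87 -4.11  0.35] -0.83
14.32 0.396 7.34 [-6.31 -4.79  1.97] -0.86
14.57 0.402 7.53 [-6.43 -5.    1.65] -0.89
14.82 0.408 6.98 [-5.96 -4.57  0.78] -0.89
15.07 0.414 9.32 [-8.54 -4.02  2.04] -1.21
15.32 0.42 12.22 [-10.8   -6.58   4.01] -1.67
```

The force rise marks a clear stop. I'll add one small step, hold for over two seconds while watching the force, and take a picture.

Run:
```python
from h import *
f0=np.array([-.2,-.1,-.5]); g=.016; phi=.425
p,A,n=pose(phi,g,z=.088); manip.move_l(p,A,max_speed=.012)
t0=manip.current_time()
while manip.current_time()-t0<2.3:
    manip.dwell(.25); f=manip.current_force()-f0; print(round(manip.current_time()-t0,2),(-f@n).round(2),end="; ")
for nm in ("top","side"):
    im,d=manip.grab_frame(nm); np.save(f"pics/{nm}2.npy",d); cv2.imwrite(f"pics/{nm}2.png",im[:,:,::-1])
    X,c,u,v=cloud(nm,im,d,[.4,-.45,.03],[.85,.0,.25])
    r=(c[:,0]>70)&(c[:,0]>2.2*c[:,1])&(c[:,0]>2.2*c[:,2])&(abs(X[:,2]-.103)<.02)
    R=X[r]
    if r.sum()>10: 
        l=cv2.fitLine(R[:,:2].astype(np.float32),cv2.DIST_HUBER,0,.001,.001).ravel(); l[:2]*=np.sign(l[1])
        m=R[:,:2].mean(0); dd=PIV-m
        print(nm,r.sum(),"phi line",np.arctan2(-l[0],l[1])+.132,"phi via pivot",np.arctan2(-dd[0],dd[1])+.132, m)
    x,y,w,h=(320,110,130,97) if nm=="top" else (330,140,160,120)
    cv2.imwrite(f"pics/{nm}2c.png",cv2.resize(im[y:y+h,x:x+w,::-1],None,fx=4,fy=4,interpolation=cv2.INTER_CUBIC))
```

```text
0.25 14.59; 0.5 15.17; 0.75 14.77; 1.0 15.41; 1.25 13.93; 1.5 15.58; 1.75 13.62; 2.0 15.2; 2.25 14.54; 2.5 15.04; side 114 phi line 0.3771348 phi via pivot 0.3946335209963279 [ 0.65133733 -0.28524904]
```

View pics/side2c.png

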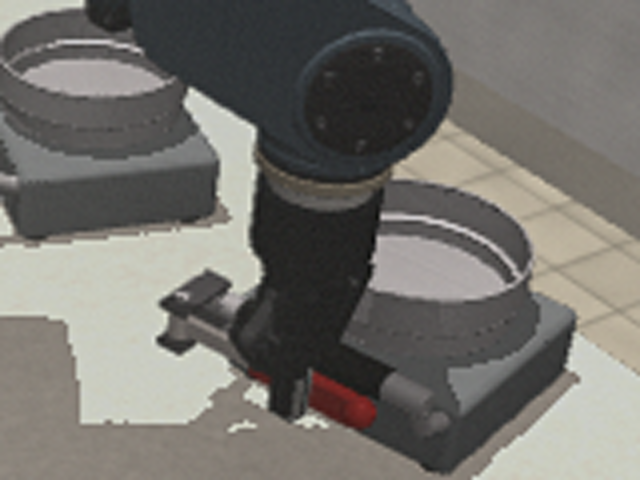

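View pics/top2c.png

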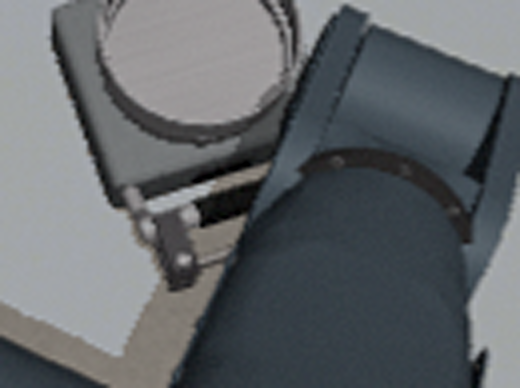

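The side view shows the red grip at (255–370, 375–425) parallel to the black sleeve, with a gap left between them. The fingers are at (290,390) in front of the grip. The pivot estimate of the lever angle is 0.395, and the kinematics give about 0.40. The force stayed at 13.6–15.6 N for 2.5 s. Now I ease it back slowly.

Run:
```python
from h import *
f0=np.array([-.2,-.1,-.5]); g=.016
for phi in list(np.arange(.40,-.001,-.04))+[-.02]:
    p,A,n=pose(phi,g,z=.088); manip.move_l(p,A,max_speed=.02)
    f=manip.current_force()-f0; print(round(manip.current_time(),2),round(phi,3),(-f@n).round(2))
p,A,n=pose(0,.021,z=.088); manip.move_l(p,A,max_speed=.015)
p,A,n=pose(0,.07,z=.088); manip.move_l(p,A,max_speed=.06)
p[2]=.26; manip.move_l(p,A,max_speed=.12); 
manip.move_ptp([.35,-.25,.3],A)
print(manip.current_time(),manip.current_force())
for nm in ("top","side"):
    im,d=manip.grab_frame(nm); cv2.imwrite(f"pics/{nm}3.png",im[:,:,::-1])
    X,c,u,v=cloud(nm,im,d,[.4,-.45,.03],[.85,.0,.25])
    r=(c[:,0]>90)&(c[:,0]>2.2*c[:,1])&(c[:,0]>2.2*c[:,2])&(abs(X[:,2]-.103)<.02)
    R=X[r]
    if r.sum()>10: 
        l=cv2.fitLine(R[:,:2].astype(np.float32),cv2.DIST_HUBER,0,.001,.001).ravel(); l[:2]*=np.sign(l[1])
        print(nm,r.sum(),"phi",np.arctan2(-l[0],l[1])+.132)
    for k in ["jar","dish","gauge"]:
        print(k,[(np.round(r["at"],3).tolist(),round(r["confidence"],2)) for r in manip.look_for(nm,k)[:2]])
```

```text
18.44 0.4 6.77
18.79 0.36 7.13
19.14 0.32 7.44
19.49 0.28 6.97
19.84 0.24 5.77
20.19 0.2 5.55
20.54 0.16 5.82
20.89 0.12 4.12
21.24 0.08 4.41
21.59 0.04 2.76
21.94 0.0 3.58
22.19 -0.02 0.45
25.875 [ 0.27199133  0.16562309 -0.25050636]
top 103 phi -0.0021112412
jar [([0.396, -0.035, 0.066], 0.46)]
dish [([0.438, 0.501, 0.018], 0.79)]
gauge [([0.555, 0.208, 0.108], 0.71), ([0.54, -0.492, 0.006], 0.55)]
side 130 phi -0.00023584068
jar [([0.39, -0.051, 0.043], 0.66)]
dish [([0.431, 0.484, 0.033], 0.65)]
gauge [([0.479, -0.485, 0.006], 0.61)]
```

View pics/top3.png

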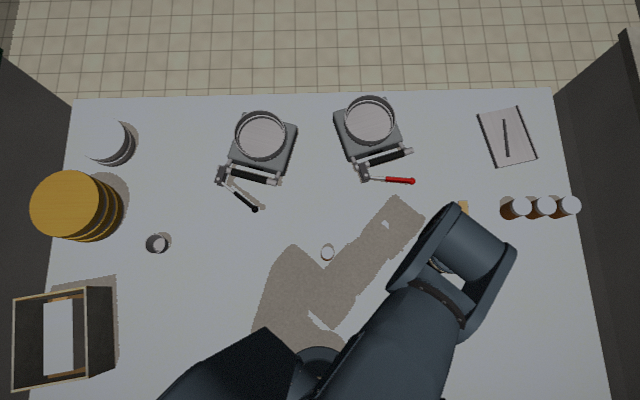

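View pics/side3.png

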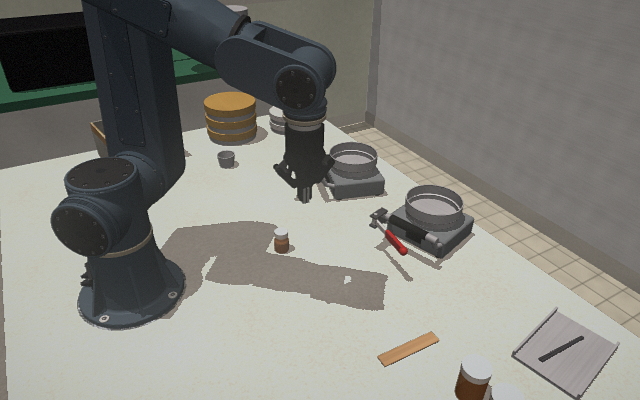

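The red lever is back at rest: the grip ends at (413,181) in the top view, as at the start. The black lever, jar (327,252), dish (157,243) and gauge (side 408,348) have not moved, and the arm is clear of everything.

```bash
python3 -c "
from bench import manip
manip.sign_off(); print(manip.current_time())"
```

```text
the job is handed in; nothing more can be done
the job is handed in; nothing more can be done
```

I pressed the red lever to its stop, held it there, eased it back out and came away clear. The job was handed in at about 26 s on the robot's clock.

- **Press and hold:** I pressed with the back of the closed fingers. The force began to climb at about 0.40 rad. I then held about 15 N (13.6–15.6 N) for 2.5 s.
- **Release:** I moved back along the lever's arc at 20 mm/s. The force fell smoothly from about 7 N to 3 N, so the lever stayed against the fingers until it came to rest. Lever speed was not measured directly.
- **Last checks:** Both cameras put the red lever back within 0.003 rad of rest. The black lever looks unmoved, and the jar and dish readings were within 5 mm of where they started.

**Readings that disagreed:**
- **Lever angle at the stop:** A line fit to the partly hidden grip gave 0.377 rad, while the pivot direction gave 0.395 and the arm's own position about 0.40. All three are above the required 0.37.
- **Gauge:** After the move, the top camera's network reported the gauge at the wrong place, because the arm was covering most of it. The side camera put it within 1 mm of its start, and the side picture agrees.

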